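Make up a sampling kit and an optics kit at the microscope bench

TASK

Make up two kits from the stock standing on the bench: in the three-compartment tray the squat jar in the middle with the dropper bottle and the vial on either side of it, and in the two-compartment tray the eyepiece and the lens, one thing to a compartment (either way round). Set each thing down, without dropping it, upright as it stood and flat on the floor of its compartment. Leave the big white bottle, the slide box and the well plate where they are.

Things in the scene. Friction and masses are not known exactly. Their poses are not given: they have to be found in the camera images.
- bottle_mid (a point): Dropper bottle: round amber glass body of diameter 33 up to 48 above its foot, then a narrowing shoulder, a black cap of diameter 20 (56 to 67) and a thin rubber teat; 76 mm tall in all, about 70 g, loose, standing upright. This point is its centre, half-way up; z is up along its axis.
- vial_mid (a point): Sample vial: slim straight clear-glass cylinder of diameter 27 with a paper band and a white cap of diameter 28 over the top 16 mm; 62 mm tall, about 40 g, loose, standing upright. This point is its centre, half-way up; z is up along its axis.
- jar_mid (a point): Squat jar: straight white plastic cylinder of diameter 50, 54 mm tall, with a paper band and a flat top, about 70 g, loose, standing upright. This point is its centre, half-way up; z is up along its axis.
- eyepiece_mid (a point): Microscope eyepiece standing on its eyecup: black rubber eyecup of diameter 40 from 0 to 14 above its foot, above 18 a straight steel barrel of diameter 30 with a glass disc in its top; 64 mm tall, about 80 g, loose, barrel up. This point is its centre, half-way up; z is up along its axis.
- lens_mid (a point): Supplementary microscope lens: thick black cylinder of diameter 54 with two thin aluminium rings and a broad glass disc in its top, tapering to diameter 42 in the lowest 12 mm; 54 mm tall, about 130 g, loose, standing on its narrow end. This point is its centre, half-way up; z is up along its axis.
- tray3: Three-compartment tray, 80 (its x) by 232 (its y). Aluminium with plain grey inlays in the compartments, fixed to the bench. Compartments are 72 x 72 inside, in a row along the tray's y axis with 76 between centres, separated by walls 4 thick; walls and rim stand 10 above the bench, the compartment floor 3 (all in mm). Origin: centre of the tray's underside, on the bench; z up. Compartment centres at y = -76, 0 and +76 mm, x = 0.
- tray2: Two-compartment tray, 80 (its x) by 156 (its y). Aluminium with plain grey inlays in the compartments, fixed to the bench. Compartments are 72 x 72 inside, in a row along the tray's y axis with 76 between centres, separated by walls 4 thick; walls and rim stand 10 above the bench, the compartment floor 3 (all in mm). Origin: centre of the tray's underside, on the bench; z up. Compartment centres at y = -38 and +38 mm, x = 0.
- labbottle_mid (a point): Bystander: big white plastic bottle, diameter 64, 150 mm tall, loose. This point is its centre, 75 above the bench.
- slidebox_mid (a point): Bystander: closed wooden slide box, 87 x 122 x 36 mm, loose, lying flat. This point is its centre.
- wellplate_mid (a point): Bystander: flat grey well plate with amber wells, 80 x 160 x 10 mm, loose. This point is its centre.

How it is judged:
At the end, for the whole second after the job is handed in: Jar in the middle of the three-compartment tray, bottle and vial in its outer compartments, eyepiece and lens in the other tray, one each: centres within 25 mm of the compartment's along both tray axes, feet within 5 mm of its floor, tilt under 0.12 rad, released, at rest (under 0.02 m/s) (x of jar_mid in the frame of tray3 between -0.025 and 0.025 m and y of jar_mid in the frame of tray3 between -0.025 and 0.025 m and z of jar_mid in the frame of tray3 between 0.025 and 0.035 m and (((x of bottle_mid in the frame of tray3 between -0.025 and 0.025 m and y of bottle_mid in the frame of tray3 between 0.051 and 0.101 m and z of bottle_mid in the frame of tray3 between 0.036 and 0.046 m) and (x of vial_mid in the frame of tray3 between -0.025 and 0.025 m and y of vial_mid in the frame of tray3 between -0.101 and -0.051 m and z of vial_mid in the frame of tray3 between 0.029 and 0.039 m)) or ((x of bottle_mid in the frame of tray3 between -0.025 and 0.025 m and y of bottle_mid in the frame of tray3 between -0.101 and -0.051 m and z of bottle_mid in the frame of tray3 between 0.036 and 0.046 m) and (x of vial_mid in the frame of tray3 between -0.025 and 0.025 m and y of vial_mid in the frame of tray3 between 0.051 and 0.101 m and z of vial_mid in the frame of tray3 between 0.029 and 0.039 m))) and (((x of eyepiece_mid in the frame of tray2 between -0.025 and 0.025 m and y of eyepiece_mid in the frame of tray2 between 0.013 and 0.063 m and z of eyepiece_mid in the frame of tray2 between 0.03 and 0.04 m) and (x of lens_mid in the frame of tray2 between -0.025 and 0.025 m and y of lens_mid in the frame of tray2 between -0.063 and -0.013 m and z of lens_mid in the frame of tray2 between 0.025 and 0.035 m)) or ((x of eyepiece_mid in the frame of tray2 between -0.025 and 0.025 m and y of eyepiece_mid in the frame of tray2 between -0.063 and -0.013 m and z of eyepiece_mid in the frame of tray2 between 0.03 and 0.04 m) and (x of lens_mid in the frame of tray2 between -0.025 and 0.025 m and y of lens_mid in the frame of tray2 between 0.013 and 0.063 m and z of lens_mid in the frame of tray2 between 0.025 and 0.035 m))) and angle between each of bottle_mid, vial_mid, jar_mid, eyepiece_mid, lens_mid's own z axis and vertical below 0.12 rad and linear speed of each of bottle, vial, jar, eyepiece, lens below 0.02 m/s); the robot touches nothing.
It fails at once if the white lab bottle is shifted more than 30 mm or knocked over (distance of labbottle_mid from where it was at the start of the episode above 0.03 m).
It fails at once if the slide box is shifted more than 30 mm or knocked over (distance of slidebox_mid from where it was at the start of the episode above 0.03 m).
It fails at once if the well plate is shifted more than 30 mm or knocked over (distance of wellplate_mid from where it was at the start of the episode above 0.03 m).
It fails at once if a stock thing is dropped (falls freely by some 30 mm or more) or flung ((linear speed of bottle above 0.8 m/s and contact force between bottle and the fingers below 0.05 N) or (linear speed of vial above 0.8 m/s and contact force between vial and the fingers below 0.05 N) or (linear speed of jar above 0.8 m/s and contact force between jar and the fingers below 0.05 N) or (linear speed of eyepiece above 0.8 m/s and contact force between eyepiece and the fingers below 0.05 N) or (linear speed of lens above 0.8 m/s and contact force between lens and the fingers below 0.05 N)).
It also fails if it takes over 122 s, if anything falls off the work surface, if the arm or the gripper's body presses on something with over 40 N, if the wrist force passes 120 N, or if a joint passes its speed limit or range.

ROBOT

A 6-joint arm with a two-finger parallel gripper is mounted at the origin on the work surface. World frame = base frame: x ahead of the robot, y to its left, z up, the work surface at z = 0. Lengths are in m, angles in rad, forces in N, time in s.
With the tool pointing down it reaches from about 0.35 to 0.975 m from the base axis. Payload 4.9 kg.
Tool frame: the origin (TCP) lies at the very end of the fingers, on their centre line; the grasp point (between the pads) lies 19 mm behind it (ctrl.grip_point_offset is the distance from the TCP to the grasp point, in m); z points along the fingers, y is the line along which they close (so a half turn about z gives the same grasp; the last joint's range is limited). The gripper opens to 85 mm and grips with 20 to 120 N. Pads are 22 mm wide; open, the fingers measure 114 mm over their backs; the gripper's body (76 mm by 85 mm) begins 54 mm behind the grasp point. The pads swing forward as they close: fully open they stand 13 mm farther back than shut.
Start: joints at [1.098, 0.053, 1.613, -0, 1.476, -0.119], TCP at [0.217, 0.586, 0.231] pointing down, gripper open.
Joint ranges: [-3.01, 3.01], [-1.01, 2.22], [0.06, 2.58], [-1.02, 4.17], [0.09, 2.62], [-3.14, 3.14]. Speed limits (rad/s): [2.57, 2.57, 3.14, 3.14, 3.14, 3.14].

INTERFACE

Orientations are given as a rotation vector (axis times angle).
In Python, from station import ctrl gives the robot as it stands.
- The arm moves only by the tool send_rows, never from a script. Its argument "rows" is a list of rows, each a list of 3 entries, a list of its own where there are three numbers: the finger opening in cm, from 0 to 8.54, then the shift along the tool's x, y, z in cm, then the turn about the tool's z in degrees. A call has 1 to 10 rows; each row shifts and turns the commanded pose from where the row before left it, along the tool's axes as they then stand; what a row does not reach is not made up. A row lasts 1/8 s, in which the tool goes at most 62.5 mm and 10.7 degrees, less where a joint would pass 70% of its speed; a pose out of reach is approached as far as the arm can. A call with a gripper value outside its range is refused whole. The fingers move at their own pace and stop on an object; "newtons" is the grip in N (left out, the last holds). Time passes only in rows, so rows that do not move let the fingers close. It gives the time, the measured TCP pose, the force, the opening and the grip force at its end, in the units of the state.
- ctrl.get_obs(): the state, without advancing time (a new reading comes with each control period).
- ctrl.get_image(name): name is "scene" or "top" or "wrist"; returns a dict with "frame" (384x512x3 uint8, red, green, blue), "range_z" (384x512 float32, m along the optical axis (not along the pixel's ray), 0 where there is no reading), "fx", "fy", "cx", "cy" (pixels), "cam_to_world" (4x4, takes a point from camera to world coordinates). Camera axes: x right, y down, z forward; pixel columns grow to the right and rows downward; lengths in m; the calibration is good to about 2 mm. A picture is of the moment at which its call begins.
- ctrl.finish_job(): hands the job in; it is judged then, once.
The state is a dict: "t": time; "q": joint angles; "dq": joint speeds; "effort": joint torques, N m; "tool_pos": TCP position; "tool_rot": TCP orientation; "contact_force": force on the tool from outside, world axes, zero at the start; "wrist_torque": the same for the moment, N m; "opening": finger opening in m; "grip_force": force on a finger pad.
Only numpy, scipy, OpenCV 4.12 (cv2) and the standard library are available. Lean on these libraries where they do the work, as an engineer would, in place of code of your own. Each camera call takes 0.05 s, during which the arm holds its last target. There are 200 camera calls.

## Working session

There is one attempt and no reset: what is moved stays moved. The work goes in short steps, Python scripts to look and compute and a tool call to move; the robot and the scene stay as the last step left them, time stands still between calls to the robot, and variables do not carry over. Pictures are saved under pics/ and viewed, at most 14 in all, crops included, and the job is handed in when it is done.

Besides the shell and the picture viewer there is one more tool, called after "Emit:" as name(argument=value, ...) on one line, values as JSON. send_rows: Moves the arm, as the interface text tells. Its arguments: {"type":"object","properties":{"rows":{"type":"array","items":{"type":"array"}},"newtons":{"type":"number"}},"required":["rows"]}

```bash
mkdir -p pics; python3 - <<'E'
from station import ctrl
import cv2,numpy as np
o=ctrl.get_obs();print(o['t'],o['tool_pos'],o['tool_rot'],o['opening'],ctrl.grip_point_offset)
for n in('scene','top'):
    d=ctrl.get_image(n);cv2.imwrite(f'pics/{n}0.png',d['frame'][:,:,::-1]);np.savez(f'{n}0.npz',**d)
    print(n,d['fx'],d['cx'],d['cy'],np.round(d['cam_to_world'],3).tolist(),(d['range_z']>0).mean())
E
```

```text
0.0 [0.21624607 0.58574086 0.23007885] [-5.52685740e-01 -3.09202883e+00  3.04868077e-03] 0.08575635016378037 0.0187
scene 470.170126044216 258.6856543024357 189.2831520716609 [[-0.06, 0.581, -0.812, 1.56], [0.998, 0.049, -0.038, -0.042], [0.018, -0.813, -0.582, 0.759], [0.0, 0.0, 0.0, 1.0]] 0.9535319010416666
top 480.48071808447696 244.2096873819035 187.49375347600255 [[0.012, -0.997, 0.078, 0.504], [-1.0, -0.014, -0.023, -0.065], [0.024, -0.078, -0.997, 1.414], [0.0, 0.0, 0.0, 1.0]] 0.9958292643229166
```

View pics/top0.png

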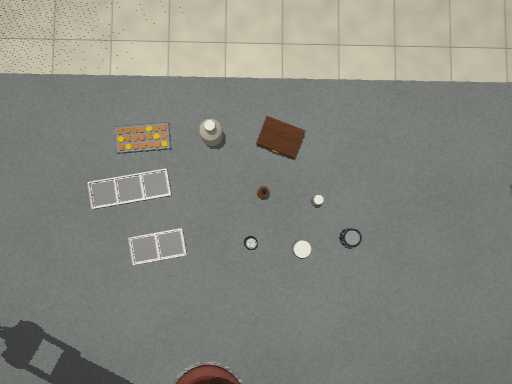

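View pics/scene0.png

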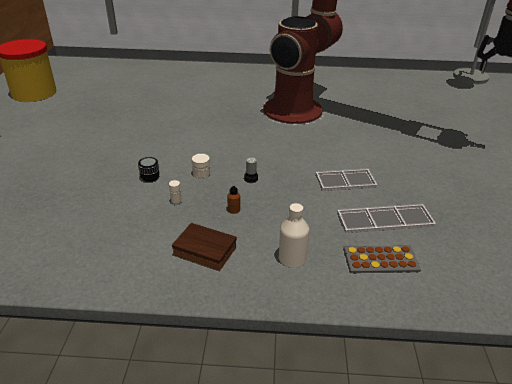

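The top view shows tray3 at (129,188), tray2 at (157,246), bottle (263,192), vial (318,200), jar (302,249), eyepiece (251,242) and lens (350,237). The white bottle is at (211,132), the slide box at (281,138) and the plate at (143,138).

```bash
cat > h.py <<'E'
import numpy as np,cv2
def cloud(d):
    v,u=np.mgrid[:384,:512];z=d['range_z']
    p=np.stack([(u-d['cx'])/d['fx']*z,(v-d['cy'])/d['fy']*z,z],-1)
    return p@d['cam_to_world'][:3,:3].T+d['cam_to_world'][:3,3]
def cast(d,u,v,h):
    T=d['cam_to_world'];r=T[:3,:3]@np.array([(u-d['cx'])/d['fx'],(v-d['cy'])/d['fy'],1])
    return T[:3,3]+r*(h-T[2,3])/r[2]
def proj(d,p):
    T=d['cam_to_world'];c=T[:3,:3].T@(np.array(p)-T[:3,3]);return d['fx']*c[0]/c[2]+d['cx'],d['fy']*c[1]/c[2]+d['cy']
E
python3 - <<'E'
from h import *
d=dict(np.load('top0.npz'));P=cloud(d)
ob=dict(bottle=(263,192,.076),vial=(318,200,.062),jar=(302,249,.054),eye=(251,242,.064),lens=(350,237,.054),lab=(211,132,.15),box=(281,138,.036),plate=(143,138,.01))
print('bench',[round(float(np.median(P[220:230,u:u+9,2])),4) for u in(200,400)])
m=np.uint8(P[...,2]>.02);n,L,S,C=cv2.connectedComponentsWithStats(m)
for i in range(1,n):
    if S[i][4]<15: continue
    q=P[L==i];zt=np.percentile(q[:,2],95);t=q[q[:,2]>zt-.006]
    print('comp',np.round(C[i]),S[i][4],'zmax',round(float(zt),4),'topmean',np.round(t.mean(0),4),'all min/max',np.round(q.min(0)[:2],3),np.round(q.max(0)[:2],3))
f=d['frame'].astype(int);w=np.uint8((f.min(-1)>170))*255;w[:100]=0;w[:,:60]=0
for c in cv2.findContours(w,cv2.RETR_EXTERNAL,cv2.CHAIN_APPROX_NONE)[0]:
    r=cv2.minAreaRect(c)
    if cv2.contourArea(c)<700: continue
    b=np.array([cast(d,*p,.010) for p in cv2.boxPoints(r)])
    e=[b[1]-b[0],b[2]-b[1]];l=max(e,key=np.linalg.norm)
    print('tray',np.round(b.mean(0),4),[round(float(np.linalg.norm(x)),4) for x in e],'yaw of long axis deg',np.degrees(np.arctan2(l[1],l[0])))
s=dict(np.load('scene0.npz'));Q=cloud(s);m=np.uint8((Q[...,2]>.012)&(Q[...,0]>.3)&(Q[...,0]<1)&(abs(Q[...,1])<.45));n,L,S,C=cv2.connectedComponentsWithStats(m)
for i in range(1,n):
    if S[i][4]<40: continue
    q=Q[L==i];zt=np.percentile(q[:,2],95);t=q[q[:,2]>zt-.006]
    print('scene',np.round(C[i]),S[i][4],round(float(zt),4),np.round(t.mean(0),4),np.round(q.min(0)[:2],3),np.round(q.max(0)[:2],3))
E
```

```text
bench [0.0012, 0.0]
comp [281. 137.] 1271 zmax 0.041 topmean [ 0.7617 -0.2019  0.0428] all min/max [ 0.504 -0.273] [ 0.822 -0.065]
comp [211. 131.] 490 zmax 0.1521 topmean [ 0.7551 -0.0032  0.2179] all min/max [ 0.504 -0.065] [0.798 0.032]
comp [263. 192.] 108 zmax 0.075 topmean [ 0.5966 -0.1477  0.1477] all min/max [ 0.504 -0.168] [ 0.617 -0.065]
comp [317. 200.] 98 zmax 0.0666 topmean [ 0.5789 -0.3025  0.0886] all min/max [ 0.504 -0.321] [ 0.592 -0.065]
comp [351. 237.] 331 zmax 0.0594 topmean [ 0.4741 -0.3981  0.0759] all min/max [ 0.447 -0.431] [ 0.504 -0.065]
comp [251. 243.] 100 zmax 0.0692 topmean [ 0.456  -0.1172  0.066 ] all min/max [ 0.441 -0.132] [ 0.471 -0.102]
comp [302. 248.] 271 zmax 0.0593 topmean [ 0.4401 -0.2612  0.0643] all min/max [ 0.417 -0.289] [ 0.504 -0.065]
comp [207. 381.] 125 zmax 0.0464 topmean [ 0.0898 -0.007   0.1098] all min/max [ 0.06  -0.065] [0.504 0.045]
tray [0.4419 0.1522 0.01  ] [0.1574, 0.0802] yaw of long axis deg -78.80898305068614
tray [0.6086 0.2384 0.01  ] [0.2332, 0.0802] yaw of long axis deg -79.16205906063945
scene [200. 164.] 351 0.0567 [ 0.4436 -0.2615  0.0548] [ 0.416 -0.286] [ 0.47  -0.237]
scene [148. 168.] 411 0.0569 [ 0.4778 -0.4028  0.0553] [ 0.449 -0.43 ] [ 0.504 -0.376]
scene [251. 169.] 235 0.0669 [ 0.4589 -0.1177  0.0652] [ 0.441 -0.137] [ 0.476 -0.099]
scene [175. 191.] 219 0.0639 [ 0.5829 -0.3064  0.0623] [ 0.564 -0.32 ] [ 0.597 -0.293]
scene [233. 199.] 263 0.0702 [ 0.6058 -0.1509  0.0701] [ 0.594 -0.168] [ 0.621 -0.135]
scene [294. 237.] 1412 0.1504 [7.736e-01 3.000e-04 1.502e-01] [ 0.755 -0.031] [0.806 0.032]
scene [204. 245.] 1823 0.0392 [ 0.7676 -0.2006  0.0371] [ 0.705 -0.272] [ 0.825 -0.132]
scene [382. 257.] 1005 0.016 [0.7613 0.2049 0.0138] [0.718 0.123] [0.806 0.283]
```

```bash
cat >> h.py <<'E'
from scipy.spatial.transform import Rotation as Ro
def go(c,x,y,z,yaw=11.):
    o=c.get_obs();R=Ro.from_rotvec(o['tool_rot']).as_matrix();p=np.array(o['tool_pos'])
    a=np.degrees(np.arctan2(R[1,1],R[0,1]));t=(a-yaw+90)%180-90
    print('t',round(o['t'],2),'pos',p.round(4),'yaw',round(a,2),'open',round(o['opening'],4),'q6',round(o['q'][5],2),'| shift cm',(R.T@(np.array([x,y,z])-p)*100).round(2),'turn',round(t,1))
E
```

Emit:
send_rows(rows=[[8.5, [0, 0, 0], 9.8], [8.5, [0, 0, 0], 9.8], [8.5, [0, 0, 0], 9.8], [8.5, [0, 0, 0], 9.8], [8.5, [0, 0, 0], 9.8], [8.5, [0, 0, 0], 9.8], [8.5, [-4.3, 2.35, 0], 0], [8.5, [-4.3, 2.35, 0], 0], [8.5, [-4.3, 2.35, 0], 0], [8.5, [-4.3, 2.35, 0], 0]])

```text
t: 1.35
tool_pos: [0.342, 0.4337, 0.2307]
tool_rot: [1.999, 2.423, -0.001]
contact_force: [1.0, 1.0, 0.4]
opening: 0.0851
grip_force: 0.0
```

Emit:
send_rows(rows=[[8.5, [-4.3, 2.35, 0], 0], [8.5, [-4.3, 2.35, 0], 0], [8.5, [-4.3, 2.35, 0], 0], [8.5, [-4.3, 2.35, 0], 0], [8.5, [-5, -1, 1], 0], [8.5, [-5, -1, 1], 0], [8.5, [-5, -1, 1], 0], [8.5, [-5, -1, 1], 0], [8.5, [-5, -1, 1], 0], [8.5, [-5, -1, 1], 0]])

```text
t: 2.6
tool_pos: [0.4638, -0.0233, 0.1706]
tool_rot: [-2.0, -2.423, 0.0]
contact_force: [0.3, 0.5, -0.2]
opening: 0.0853
grip_force: 0.0
```

```bash
python3 - <<'E'
from station import ctrl
from h import *
go(ctrl,.443,-.262,.16)
E
```

```text
t 2.6 pos [ 0.4638 -0.0233  0.1706] yaw 10.93 open 0.0853 q6 -0.4 | shift cm [-23.04  -6.57   1.06] turn -0.1
```

Emit:
send_rows(rows=[[8.5, [-5, -1.5, 0], 0], [8.5, [-5, -1.5, 0], 0], [8.5, [-5, -1.5, 0], 0], [8.5, [-5, -1.5, 0], 0], [8.5, [-3, -0.6, 0], 0], [8.5, [0, 0, 0], 0]])

```text
t: 3.35
tool_pos: [0.4425, -0.2616, 0.1708]
tool_rot: [-2.003, -2.419, 0.0]
contact_force: [1.1, 2.0, -0.1]
opening: 0.0849
grip_force: 0.0
```

```bash
python3 - <<'E'
from station import ctrl
from h import *
go(ctrl,.443,-.262,.016)
d=ctrl.get_image('wrist');cv2.imwrite('pics/w1.png',d['frame'][:,:,::-1]);np.savez('w1.npz',**d)
P=cloud(d);print(proj(d,[.443,-.262,.054]),d['cam_to_world'].round(3).tolist())
m=np.uint8((P[...,2]>.045)&(P[...,2]<.062)&(d['range_z']>.05));n,L,S,C=cv2.connectedComponentsWithStats(m)
for i in range(1,n):
    if S[i][4]>300: q=P[L==i];print(C[i].round(),S[i],q.mean(0).round(4),np.percentile(q,[1,99],0).round(4).tolist())
E
```

```text
t 3.35 pos [ 0.4425 -0.2616  0.1708] yaw 10.75 open 0.0849 q6 -0.87 | shift cm [-0.06  0.05 15.48] turn -0.3
(np.float64(257.2655851688785), np.float64(187.3381818654658)) [[0.983, 0.178, 0.056, 0.427], [0.186, -0.936, -0.299, -0.184], [-0.001, 0.304, -0.953, 0.313], [0.0, 0.0, 0.0, 1.0]]
[461.  93.] [445  73  39  41 878] [ 0.5932 -0.1515  0.0518] [[0.5846, -0.1659, 0.0453], [0.6099, -0.1352, 0.0614]]
[254. 184.] [ 227  157   55   54 2318] [ 0.4395 -0.2595  0.0538] [[0.4164, -0.2835, 0.0478], [0.4626, -0.2369, 0.0555]]
[387. 252.] [370 238  35  34 522] [ 0.5761 -0.3012  0.0577] [[0.5655, -0.3171, 0.0459], [0.5919, -0.2919, 0.062]]
[260. 315.] [ 235  291   52   48 1951] [ 0.4722 -0.3987  0.0535] [[0.447, -0.4266, 0.0457], [0.4979, -0.3753, 0.0557]]
```

View pics/w1.png

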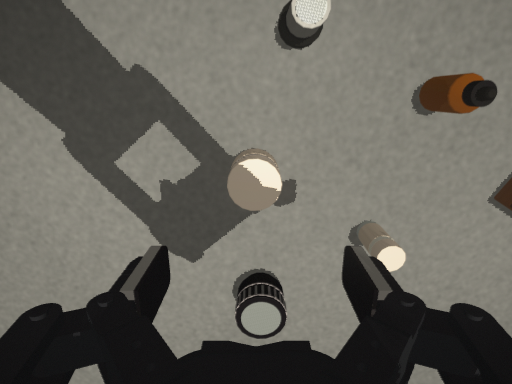

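The wrist view shows the jar at (254,184), agreeing with the bench estimate within 3 mm. Descending and gripping.

Emit:
send_rows(rows=[[8.5, [0, -0.1, 3], 0], [8.5, [0, 0, 4], 0], [8.5, [0, 0, 4], 0], [8.5, [0, 0, 3.5], 0], [8.5, [0, 0, 1.1], 0], [4, [0, 0, 0], 0], [4, [0, 0, 0], 0], [4, [0, 0, 0], 0], [4, [0, 0, 0], 0], [4, [0, 0, 0], 0]], newtons=30)

```text
t: 4.65
tool_pos: [0.4435, -0.2612, 0.0173]
tool_rot: [1.998, 2.42, 0.001]
contact_force: [0.8, 1.9, 6.7]
opening: 0.0495
grip_force: 31.7
```

```bash
python3 - <<'E'
from station import ctrl
from h import *
o=ctrl.get_obs();print(o['grip_force'],o['contact_force'])
go(ctrl,.6086,.2384,.12)
E
```

```text
31.666159629821777 [0.75004546 1.9261234  6.74237649]
t 4.65 pos [ 0.4435 -0.2612  0.0173] yaw 10.92 open 0.0495 q6 -0.87 | shift cm [ 45.91  25.7  -10.31] turn -0.1
```

Emit:
send_rows(rows=[[4, [0, 0, -1], 0], [4, [0, 0, -3], 0], [4, [0, 0, -4], 0], [4, [0.9, 0.6, -3], 0], [4, [4, 2.2, 0], 0], [4, [4, 2.2, 0], 0], [4, [4, 2.2, 0], 0], [4, [4, 2.2, 0], 0], [4, [4, 2.2, 0], 0], [4, [4, 2.2, 0], 0]])

```text
t: 5.9
tool_pos: [0.5304, 0.0117, 0.1256]
tool_rot: [2.0, 2.423, -0.0]
contact_force: [0.6, 0.5, -1.3]
opening: 0.0493
grip_force: 31.4
```

Emit:
send_rows(rows=[[4, [4, 2.2, 0], 0], [4, [4, 2.2, 0], 0], [4, [4, 2.2, 0], 0], [4, [4, 2.2, 0], 0], [4, [3, 1.8, 0], 0], [4, [2, 1.3, 0], 0], [4, [0, 0, 0], 0]])

```text
t: 6.78
tool_pos: [0.6074, 0.2402, 0.1254]
tool_rot: [-1.997, -2.425, 0.0]
contact_force: [-0.4, 0.0, -1.3]
opening: 0.0491
grip_force: 31.4
```

```bash
python3 - <<'E'
from station import ctrl
from h import *
o=ctrl.get_obs();print(o['grip_force'],o['contact_force'])
go(ctrl,.6086,.2384,.022)
d=ctrl.get_image('wrist');cv2.imwrite('pics/w2.png',d['frame'][:,:,::-1]);np.savez('w2.npz',**d)
d=ctrl.get_image('scene');cv2.imwrite('pics/s2.png',d['frame'][:,:,::-1])
E
```

```text
31.439852714538574 [-0.44133959  0.03855353 -1.31984843]
t 6.78 pos [0.6074 0.2402 0.1254] yaw 11.04 open 0.0491 q6 0.07 | shift cm [-0.2   0.08 10.34] turn 0.0
```

View pics/w2.png

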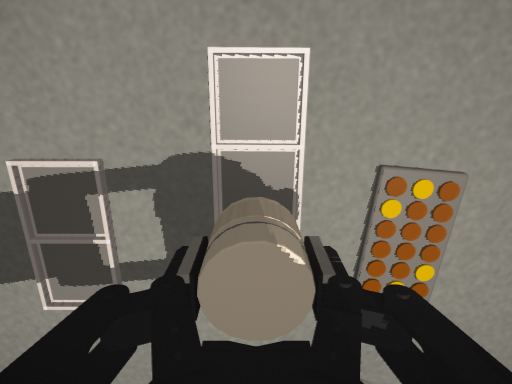

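The tray's walls run straight up in the wrist view (x 210–305) with the held jar centred on them, so yaw and position are right. Lowering.

Emit:
send_rows(rows=[[4, [-0.2, 0, 3], 0], [4, [0, 0, 3], 0], [4, [0, 0, 2.5], 0], [4, [0, 0, 1.2], 0], [4, [0, 0, 0.5], 0], [4, [0, 0, 0.2], 0], [4, [0, 0, 0.1], 0], [4, [0, 0, 0], 0]])

```text
t: 7.88
tool_pos: [0.6083, 0.2373, 0.0211]
tool_rot: [1.999, 2.422, 0.002]
contact_force: [-1.0, -0.6, 0.0]
opening: 0.0494
grip_force: 31.4
```

Emit:
send_rows(rows=[[4, [0, 0, 0.1], 0], [4, [0, 0, 0], 0], [5.4, [0, 0, 0], 0], [6.5, [0, 0, 0], 0], [8.0, [0, 0, 0], 0], [8.5, [0, 0, 0], 0], [8.5, [0, 0, -1], 0], [8.5, [0, 0, -3], 0], [8.5, [0, 0, -4], 0], [8.5, [0, 0, -4], 0]])

```text
t: 9.12
tool_pos: [0.6079, 0.2371, 0.1412]
tool_rot: [2.0, 2.423, 0.001]
contact_force: [0.3, -0.5, 0.4]
opening: 0.0851
grip_force: 0.0
```

```bash
python3 - <<'E'
from station import ctrl
from h import *
go(ctrl,.6065,-.1515,.13)
for n,v in (('scene','s3'),('top','t3')):
    d=ctrl.get_image(n);P=cloud(d);q=P[(np.hypot(P[...,0]-.6086,P[...,1]-.2384)<.036)&(P[...,2]>.045)&(P[...,2]<.07)]
    print(n,len(q),np.percentile(q,[2,50,98],0).round(4).tolist())
E
```

```text
t 9.12 pos [0.6079 0.2371 0.1412] yaw 10.93 open 0.0851 q6 0.07 | shift cm [-38.13  -7.5    1.12] turn -0.1
scene 269 [[0.5863, 0.2128, 0.0463], [0.6161, 0.2344, 0.058], [0.6337, 0.2578, 0.0614]]
top 225 [[0.585, 0.2117, 0.05], [0.6077, 0.2319, 0.0569], [0.6302, 0.2503, 0.0624]]
```

Emit:
send_rows(rows=[[8.5, [-2, -0.4, 0], 0], [8.5, [-5, -1, 0], 0], [8.5, [-5, -1, 0], 0], [8.5, [-5, -1, 0], 0], [8.5, [-5, -1, 0], 0], [8.5, [-5, -1, 0], 0], [8.5, [-5, -1, 0], 0], [8.5, [-4, -0.8, 0], 0], [8.5, [-2, -0.4, 0], 0], [8.5, [0, 0, 0], 0]])

```text
t: 10.48
tool_pos: [0.6043, -0.1513, 0.1382]
tool_rot: [-2.001, -2.419, 0.001]
contact_force: [-0.3, 0.1, 0.4]
opening: 0.0852
grip_force: 0.0
```

```bash
python3 - <<'E'
from station import ctrl
from h import *
go(ctrl,.605,-.1515,.014)
d=ctrl.get_image('wrist')
f=d['frame'];hsv=cv2.cvtColor(f,cv2.COLOR_RGB2HSV);cv2.imwrite('pics/w4.png',f[:,:,::-1])
P=cloud(d);m=(np.hypot(P[...,0]-.605,P[...,1]+.1515)<.035)&(P[...,2]>.055)&(P[...,2]<.085);q=P[m]
for lo,hi in((.015,.045),(.052,.068),(.069,.082)):
    k=(np.hypot(P[...,0]-.605,P[...,1]+.1515)<.035)&(P[...,2]>lo)&(P[...,2]<hi);q=P[k];print(lo,len(q),np.percentile(q,[2,50,98],0).round(4).tolist() if len(q) else '')
E
```

```text
t 10.47 pos [ 0.6043 -0.1513  0.1382] yaw 10.8 open 0.0852 q6 -0.55 | shift cm [-0.05  0.08 12.42] turn -0.2
0.015 279 [[0.585, -0.1467, 0.0158], [0.5984, -0.1358, 0.0309], [0.6147, -0.1338, 0.0446]]
0.052 615 [[0.5895, -0.1588, 0.0522], [0.5998, -0.1451, 0.0661], [0.6117, -0.1388, 0.0678]]
0.069 169 [[0.596, -0.1541, 0.0698], [0.6005, -0.1487, 0.0748], [0.6051, -0.1451, 0.0769]]
```

Emit:
send_rows(rows=[[8.5, [0.1, -0.2, 3], 0], [8.5, [0, 0, 4], 0], [8.5, [0, 0, 3.5], 0], [8.5, [0, 0, 1.5], 0], [8.5, [0, 0, 0.5], 0], [3.6, [0, 0, 0], 0], [2.5, [0, 0, 0], 0], [2.5, [0, 0, 0], 0], [2.5, [0, 0, 0], 0], [2.5, [0, 0, 0], 0]])

```text
t: 11.78
tool_pos: [0.6041, -0.1502, 0.0158]
tool_rot: [1.999, 2.421, 0.001]
contact_force: [-1.1, 0.5, 5.6]
opening: 0.0322
grip_force: 30.2
```

Emit:
send_rows(rows=[[2.5, [0, 0, 0], 0], [2.5, [0, 0, 0], 0]])

```text
t: 12.02
tool_pos: [0.6041, -0.1502, 0.0158]
tool_rot: [1.999, 2.421, 0.001]
contact_force: [-0.7, -0.1, 5.1]
opening: 0.0324
grip_force: 30.3
```

```bash
python3 - <<'E'
from station import ctrl
from h import *
go(ctrl,.594,.313,.13)
E
```

```text
t 12.03 pos [ 0.6041 -0.1502  0.0158] yaw 10.92 open 0.0324 q6 -0.55 | shift cm [ 45.66   7.8  -11.46] turn -0.1
```

Emit:
send_rows(rows=[[2.5, [0, 0, -1], 0], [2.5, [0, 0, -3], 0], [2.5, [0, 0, -4], 0], [2.5, [1.6, 0.3, -4], 0], [2.5, [4, 0.7, 0], 0], [2.5, [4, 0.7, 0], 0], [2.5, [4, 0.7, 0], 0], [2.5, [4, 0.7, 0], 0], [2.5, [4, 0.7, 0], 0], [2.5, [4, 0.7, 0], 0]])

```text
t: 13.28
tool_pos: [0.5982, 0.1114, 0.1342]
tool_rot: [-2.0, -2.422, 0.0]
contact_force: [-0.2, 0.1, -0.3]
opening: 0.0323
grip_force: 29.9
```

Emit:
send_rows(rows=[[2.5, [4, 0.7, 0], 0], [2.5, [4, 0.7, 0], 0], [2.5, [4, 0.7, 0], 0], [2.5, [4, 0.7, 0], 0], [2.5, [3, 0.4, 0], 0], [2.5, [1, 0.1, 0], 0], [2.5, [0, 0, 0], 0]])

```text
t: 14.15
tool_pos: [0.593, 0.3126, 0.1341]
tool_rot: [1.999, 2.423, -0.001]
contact_force: [-0.5, 0.0, -1.0]
opening: 0.0323
grip_force: 29.9
```

```bash
python3 - <<'E'
from station import ctrl
from h import *
go(ctrl,.594,.313,.0195);print(ctrl.get_obs()['contact_force'])
E
```

```text
t 14.15 pos [0.593  0.3126 0.1341] yaw 10.97 open 0.0323 q6 0.18 | shift cm [ 0.03  0.12 11.46] turn -0.0
[-0.54484589  0.02912265 -1.00705562]
```

Emit:
send_rows(rows=[[2.5, [0, 0.1, 3], 0], [2.5, [0, 0, 4], 0], [2.5, [0, 0, 2.5], 0], [2.5, [0, 0, 1.2], 0], [2.5, [0, 0, 0.5], 0], [2.5, [0, 0, 0.2], 0], [2.5, [0, 0, 0.1], 0], [2.5, [0, 0, 0.1], 0], [2.5, [0, 0, 0], 0]])

```text
t: 15.28
tool_pos: [0.5945, 0.3131, 0.0189]
tool_rot: [1.999, 2.423, 0.001]
contact_force: [-0.6, -0.4, 0.2]
opening: 0.0327
grip_force: 30.0
```

Emit:
send_rows(rows=[[3.8, [0, 0, 0], 0], [5, [0, 0, 0], 0], [7, [0, 0, 0], 0], [8.5, [0, 0, 0], 0], [8.5, [0, 0, 0], 0], [8.5, [0, 0, -1], 0], [8.5, [0, 0, -4], 0], [8.5, [0, 0, -5], 0], [8.5, [0, 0, -4], 0]])

```text
t: 16.4
tool_pos: [0.5948, 0.3132, 0.1616]
tool_rot: [1.999, 2.422, 0.004]
contact_force: [0.2, 0.8, -0.4]
opening: 0.085
grip_force: 0.0
```

```bash
python3 - <<'E'
from station import ctrl
from h import *
go(ctrl,.579,-.305,.14)
d=ctrl.get_image('scene');cv2.imwrite('pics/s5.png',cv2.resize(d['frame'][140:290,120:450,::-1],None,fx=2,fy=2))
E
```

```text
t 16.4 pos [0.5948 0.3132 0.1616] yaw 10.93 open 0.085 q6 0.18 | shift cm [-60.4  -13.28   2.1 ] turn -0.1
```

View pics/s5.png

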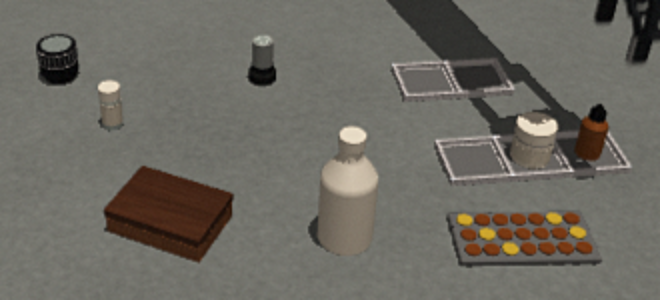

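Jar (535,140) stands in the middle compartment and the bottle (592,135) upright in the right-hand one. Next, the vial.

Emit:
send_rows(rows=[[8.5, [-2.4, -0.6, 0], 0], [8.5, [-5, -1.1, 0], 0], [8.5, [-5, -1.1, 0], 0], [8.5, [-5, -1.1, 0], 0], [8.5, [-5, -1.1, 0], 0], [8.5, [-5, -1.1, 0], 0], [8.5, [-5, -1.1, 0], 0], [8.5, [-5, -1.1, 0], 0], [8.5, [-5, -1.1, 0], 0], [8.5, [-5, -1.1, 0.5], 0]])

```text
t: 17.7
tool_pos: [0.5795, -0.1746, 0.1525]
tool_rot: [-2.0, -2.421, 0.001]
contact_force: [-0.1, -1.2, 0.1]
opening: 0.085
grip_force: 0.0
```

Emit:
send_rows(rows=[[8.5, [-5, -1.1, 0.5], 0], [8.5, [-4, -0.9, 0.5], 0], [8.5, [-3, -0.7, 0.5], 0], [8.5, [-1, -0.2, 0], 0], [8.5, [0, 0, 0], 0]])

```text
t: 18.32
tool_pos: [0.5764, -0.3056, 0.1377]
tool_rot: [-2.0, -2.421, -0.0]
contact_force: [-0.5, 1.5, -0.9]
opening: 0.085
grip_force: 0.0
```

```bash
python3 - <<'E'
from station import ctrl
from h import *
go(ctrl,.579,-.305,.014)
d=ctrl.get_image('wrist');P=cloud(d)
k=(np.hypot(P[...,0]-.579,P[...,1]+.305)<.035)&(P[...,2]>.056)&(P[...,2]<.07);q=P[k];print(len(q),np.percentile(q,[2,50,98],0).round(4).tolist())
E
```

```text
t 18.32 pos [ 0.5764 -0.3056  0.1377] yaw 10.87 open 0.085 q6 -0.79 | shift cm [-1.000e-02  2.700e-01  1.237e+01] turn -0.1
986 [[0.5671, -0.3179, 0.0577], [0.5794, -0.3046, 0.0619], [0.5919, -0.2927, 0.0632]]
```

Vial top centre is (0.5795, -0.305), as expected.

Emit:
send_rows(rows=[[8.5, [0, 0.3, 3], 0], [8.5, [0, 0, 4], 0], [8.5, [0, 0, 3.5], 0], [8.5, [0, 0, 1.5], 0], [8.5, [0, 0, 0.5], 0], [3.2, [0, 0, 0], 0], [2.0, [0, 0, 0], 0], [2.0, [0, 0, 0], 0], [2.0, [0, 0, 0], 0], [2.0, [0, 0, 0], 0]])

```text
t: 19.62
tool_pos: [0.5808, -0.3054, 0.0145]
tool_rot: [1.999, 2.422, 0.0]
contact_force: [0.6, -0.1, 5.0]
opening: 0.0268
grip_force: 29.5
```

Emit:
send_rows(rows=[[2, [0, 0, 0], 0], [2, [0, 0, 0], 0]])

```text
t: 19.88
tool_pos: [0.5808, -0.3054, 0.0145]
tool_rot: [1.999, 2.422, 0.0]
contact_force: [-0.7, 0.9, 5.8]
opening: 0.0269
grip_force: 29.5
```

```bash
python3 - <<'E'
from station import ctrl
from h import *
go(ctrl,.623,.164,.13)
E
```

```text
t 19.88 pos [ 0.5808 -0.3054  0.0145] yaw 10.93 open 0.0269 q6 -0.79 | shift cm [ 45.28  13.06 -11.59] turn -0.1
```

Emit:
send_rows(rows=[[2, [0, 0, -1], 0], [2, [0, 0, -3], 0], [2, [0, 0, -4], 0], [2, [1.3, 0.4, -4], 0], [2, [4, 1.15, 0], 0], [2, [4, 1.15, 0], 0], [2, [4, 1.15, 0], 0], [2, [4, 1.15, 0], 0], [2, [4, 1.15, 0], 0], [2, [4, 1.15, 0], 0]])

```text
t: 21.12
tool_pos: [0.6034, -0.0413, 0.1331]
tool_rot: [-2.0, -2.422, 0.0]
contact_force: [-0.4, -0.0, -1.1]
opening: 0.0266
grip_force: 29.6
```

Emit:
send_rows(rows=[[2, [4, 1.15, 0], 0], [2, [4, 1.15, 0], 0], [2, [4, 1.15, 0], 0], [2, [4, 1.15, 0], 0], [2, [3, 0.9, 0], 0], [2, [1, 0.3, 0], 0], [2, [0, 0, 0], 0]])

```text
t: 22.0
tool_pos: [0.6226, 0.1646, 0.1331]
tool_rot: [-1.999, -2.424, 0.001]
contact_force: [-0.1, -0.1, -0.5]
opening: 0.0266
grip_force: 29.6
```

```bash
python3 - <<'E'
from station import ctrl
from h import *
go(ctrl,.623,.164,.0175);print(ctrl.get_obs()['contact_force'])
E
```

```text
t 22.0 pos [0.6226 0.1646 0.1331] yaw 10.97 open 0.0266 q6 -0.05 | shift cm [-0.07  0.04 11.56] turn -0.0
[-0.07102702 -0.06645405 -0.51183056]
```

Emit:
send_rows(rows=[[2, [0, 0, 3], 0], [2, [0, 0, 4], 0], [2, [0, 0, 2.5], 0], [2, [0, 0, 1.2], 0], [2, [0, 0, 0.5], 0], [2, [0, 0, 0.2], 0], [2, [0, 0, 0.1], 0], [2, [0, 0, 0.1], 0], [2, [0, 0, 0], 0]])

```text
t: 23.12
tool_pos: [0.623, 0.1648, 0.0177]
tool_rot: [1.999, 2.423, 0.001]
contact_force: [-0.4, 0.0, -1.3]
opening: 0.0269
grip_force: 29.6
```

Emit:
send_rows(rows=[[3.2, [0, 0, 0], 0], [4.5, [0, 0, 0], 0], [6.5, [0, 0, 0], 0], [8.5, [0, 0, 0], 0], [8.5, [0, 0, 0], 0], [8.5, [0, 0, -1], 0], [8.5, [0, 0, -4], 0], [8.5, [0, 0, -4], 0], [8.5, [0, 0, -3], 0]])

```text
t: 24.25
tool_pos: [0.6237, 0.1648, 0.1405]
tool_rot: [1.998, 2.421, 0.004]
contact_force: [-0.0, 0.1, -0.4]
opening: 0.085
grip_force: 0.0
```

```bash
python3 - <<'E'
from station import ctrl
from h import *
go(ctrl,.474,-.401,.14)
E
```

```text
t 24.25 pos [0.6237 0.1648 0.1405] yaw 10.93 open 0.085 q6 -0.05 | shift cm [-5.271e+01 -2.543e+01 -2.000e-02] turn -0.1
```

Emit:
send_rows(rows=[[8.5, [-2.7, -1.4, 0], 0], [8.5, [-4.5, -2.2, 0], 0], [8.5, [-4.5, -2.2, 0], 0], [8.5, [-4.5, -2.2, 0], 0], [8.5, [-4.5, -2.2, 0], 0], [8.5, [-4.5, -2.2, 0], 0], [8.5, [-4.5, -2.2, 0], 0], [8.5, [-4.5, -2.2, 0], 0], [8.5, [-4.5, -2.2, 0], 0], [8.5, [-4.5, -2.2, 0], 0]])

```text
t: 25.5
tool_pos: [0.4962, -0.3014, 0.1384]
tool_rot: [1.999, 2.422, 0.0]
contact_force: [0.3, 0.6, -0.2]
opening: 0.085
grip_force: 0.0
```

Emit:
send_rows(rows=[[8.5, [-4.5, -2.0, 0], 0], [8.5, [-3, -1.3, 0], 0], [8.5, [-2, -0.9, 0], 0], [8.5, [0, 0, 0], 0]])

```text
t: 26.0
tool_pos: [0.4732, -0.4019, 0.1378]
tool_rot: [2.001, 2.421, 0.0]
contact_force: [0.6, 0.1, -0.2]
opening: 0.085
grip_force: 0.0
```

```bash
python3 - <<'E'
from station import ctrl
from h import *
go(ctrl,.475,-.401,.015)
d=ctrl.get_image('wrist');P=cloud(d)
k=(np.hypot(P[...,0]-.475,P[...,1]+.401)<.045)&(P[...,2]>.049)&(P[...,2]<.062);q=P[k];print(len(q),np.percentile(q,[2,50,98],0).round(4).tolist())
E
```

```text
t 26.0 pos [ 0.4732 -0.4019  0.1378] yaw 10.84 open 0.085 q6 -1.01 | shift cm [ 0.05  0.19 12.28] turn -0.2
3445 [[0.4487, -0.4258, 0.0513], [0.4727, -0.4006, 0.0542], [0.4971, -0.3772, 0.0555]]
```

Emit:
send_rows(rows=[[8.5, [0, 0.1, 3], 0], [8.5, [0, 0, 4], 0], [8.5, [0, 0, 3.5], 0], [8.5, [0, 0, 1.4], 0], [8.5, [0, 0, 0.4], 0], [6, [0, 0, 0], 0], [4.5, [0, 0, 0], 0], [4.5, [0, 0, 0], 0], [4.5, [0, 0, 0], 0], [4.5, [0, 0, 0], 0]], newtons=40)

```text
t: 27.3
tool_pos: [0.4754, -0.4019, 0.0165]
tool_rot: [1.998, 2.42, -0.001]
contact_force: [0.4, 0.8, 6.6]
opening: 0.0528
grip_force: 42.6
```

```bash
python3 - <<'E'
from station import ctrl
from h import *
go(ctrl,.435,.1895,.13)
E
```

```text
t 27.3 pos [ 0.4754 -0.4019  0.0165] yaw 10.92 open 0.0528 q6 -1.01 | shift cm [ 58.81   7.26 -11.51] turn -0.1
```

Emit:
send_rows(rows=[[4.5, [0, 0, -1], 0], [4.5, [0, 0, -3], 0], [4.5, [0, 0, -4], 0], [4.5, [1.8, 0.3, -4], 0], [4.5, [4, 0.5, 0], 0], [4.5, [4, 0.5, 0], 0], [4.5, [4, 0.5, 0], 0], [4.5, [4, 0.5, 0], 0], [4.5, [4, 0.5, 0], 0], [4.5, [4, 0.5, 0], 0]])

```text
t: 28.55
tool_pos: [0.4571, -0.1397, 0.1342]
tool_rot: [-2.0, -2.422, 0.0]
contact_force: [-0.1, -0.4, -0.8]
opening: 0.053
grip_force: 42.3
```

Emit:
send_rows(rows=[[4.5, [4, 0.5, 0], 0], [4.5, [4, 0.5, 0], 0], [4.5, [4, 0.5, 0], 0], [4.5, [4, 0.5, 0], 0], [4.5, [4, 0.5, 0], 0], [4.5, [4, 0.5, 0], 0], [4.5, [4, 0.5, 0], 0], [4.5, [3, 0.3, 0], 0], [4.5, [2, 0.2, 0], 0], [4.5, [0, 0, 0], 0]])

```text
t: 29.8
tool_pos: [0.4339, 0.1912, 0.1342]
tool_rot: [-1.997, -2.425, 0.001]
contact_force: [-0.2, -1.1, -1.9]
opening: 0.0531
grip_force: 42.3
```

```bash
python3 - <<'E'
from station import ctrl
from h import *
go(ctrl,.435,.1895,.0195);print(ctrl.get_obs()['contact_force'])
E
```

```text
t 29.8 pos [0.4339 0.1912 0.1342] yaw 11.06 open 0.0531 q6 0.06 | shift cm [-0.18  0.08 11.47] turn 0.1
[-0.21545984 -1.09291923 -1.9185158 ]
```

Emit:
send_rows(rows=[[4.5, [-0.2, 0.1, 3], 0], [4.5, [0, 0, 4], 0], [4.5, [0, 0, 2.5], 0], [4.5, [0, 0, 1.2], 0], [4.5, [0, 0, 0.5], 0], [4.5, [0, 0, 0.2], 0], [4.5, [0, 0, 0.1], 0], [4.5, [0, 0, 0], 0]])

```text
t: 30.8
tool_pos: [0.4364, 0.1888, 0.02]
tool_rot: [1.999, 2.422, 0.002]
contact_force: [-0.3, 1.3, -1.9]
opening: 0.0529
grip_force: 42.3
```

Emit:
send_rows(rows=[[4.5, [0, 0, 0.1], 0], [5.7, [0, 0, 0], 0], [6.5, [0, 0, 0], 0], [7.5, [0, 0, 0], 0], [8.5, [0, 0, 0], 0], [8.5, [0, 0, 0], 0], [8.5, [0, 0, -1], 0], [8.5, [0, 0, -4], 0], [8.5, [0, 0, -4], 0], [8.5, [0, 0, -3], 0]])

```text
t: 32.05
tool_pos: [0.4366, 0.1888, 0.1411]
tool_rot: [1.999, 2.422, 0.004]
contact_force: [-0.1, 0.4, -0.7]
opening: 0.085
grip_force: 0.0
```

```bash
python3 - <<'E'
from station import ctrl
from h import *
go(ctrl,.457,-.117,.14)
E
```

```text
t 32.05 pos [0.4366 0.1888 0.1411] yaw 10.93 open 0.085 q6 0.06 | shift cm [-30.42  -3.8    0.1 ] turn -0.1
```

Emit:
send_rows(rows=[[8.5, [-2.4, -0.3, 0], 0], [8.5, [-4, -0.5, 0], 0], [8.5, [-5, -0.6, 0], 0], [8.5, [-5, -0.6, 0], 0], [8.5, [-5, -0.6, 0], 0], [8.5, [-4, -0.5, 0], 0], [8.5, [-3, -0.4, 0], 0], [8.5, [-2, -0.3, 0], 0], [8.5, [0, 0, 0], 0]])

```text
t: 33.17
tool_pos: [0.4564, -0.1181, 0.1391]
tool_rot: [2.002, 2.42, 0.0]
contact_force: [-1.0, 0.8, -0.4]
opening: 0.0845
grip_force: 0.0
```

```bash
python3 - <<'E'
from station import ctrl
from h import *
go(ctrl,.457,-.117,.022)
d=ctrl.get_image('wrist');P=cloud(d)
k=(np.hypot(P[...,0]-.457,P[...,1]+.117)<.035)&(P[...,2]>.057)&(P[...,2]<.071);q=P[k];print(len(q),np.percentile(q,[2,50,98],0).round(4).tolist())
E
```

```text
t 33.17 pos [ 0.4564 -0.1181  0.1391] yaw 10.8 open 0.0845 q6 -0.6 | shift cm [ 0.1   0.07 11.71] turn -0.2
1154 [[0.4413, -0.1289, 0.0596], [0.4543, -0.1148, 0.0642], [0.4675, -0.1019, 0.0655]]
```

Emit:
send_rows(rows=[[8.5, [0.1, 0, 3], 0], [8.5, [0, 0, 4], 0], [8.5, [0, 0, 3], 0], [8.5, [0, 0, 1.2], 0], [8.5, [0, 0, 0.4], 0], [3.4, [0, 0, 0], 0], [2.2, [0, 0, 0], 0], [2.2, [0, 0, 0], 0], [2.2, [0, 0, 0], 0], [2.2, [0, 0, 0], 0]])

```text
t: 34.48
tool_pos: [0.4568, -0.1164, 0.0233]
tool_rot: [1.999, 2.422, 0.001]
contact_force: [0.3, 0.4, 5.9]
opening: 0.0294
grip_force: 39.6
```

Emit:
send_rows(rows=[[2.2, [0, 0, 0], 0], [2.2, [0, 0, 0], 0]])

```text
t: 34.72
tool_pos: [0.4568, -0.1164, 0.0233]
tool_rot: [1.999, 2.422, 0.001]
contact_force: [0.3, -0.2, 4.7]
opening: 0.0294
grip_force: 39.6
```

```bash
python3 - <<'E'
from station import ctrl
from h import *
go(ctrl,.449,.115,.14)
E
```

```text
t 34.73 pos [ 0.4568 -0.1164  0.0233] yaw 10.93 open 0.0294 q6 -0.6 | shift cm [ 22.86   3.63 -11.69] turn -0.1
```

Emit:
send_rows(rows=[[2.2, [0, 0, -1], 0], [2.2, [0, 0, -3], 0], [2.2, [0, 0, -4], 0], [2.2, [1.8, 0.3, -3], 0], [2.2, [4, 0.6, 0], 0], [2.2, [4, 0.6, 0], 0], [2.2, [4, 0.6, 0], 0], [2.2, [4, 0.6, 0], 0], [2.2, [3, 0.5, 0], 0], [2.2, [2, 0.4, 0], 0]])

```text
t: 35.98
tool_pos: [0.4474, 0.116, 0.1321]
tool_rot: [-1.998, -2.424, 0.001]
contact_force: [1.0, -0.1, -1.1]
opening: 0.0294
grip_force: 39.6
```

Emit:
send_rows(rows=[[2.2, [0, 0, 0], 0]])

```text
t: 36.1
tool_pos: [0.4476, 0.1155, 0.1321]
tool_rot: [-1.996, -2.425, 0.001]
contact_force: [-0.2, 0.7, -0.7]
opening: 0.0292
grip_force: 39.6
```

```bash
python3 - <<'E'
from station import ctrl
from h import *
go(ctrl,.449,.115,.0263);print(ctrl.get_obs()['contact_force'])
E
```

```text
t 36.1 pos [0.4476 0.1155 0.1321] yaw 11.07 open 0.0292 q6 -0.1 | shift cm [-0.07  0.14 10.58] turn 0.1
[-0.23066756  0.69779167 -0.71328557]
```

Emit:
send_rows(rows=[[2.2, [-0.1, 0.1, 3], 0], [2.2, [0, 0, 3.5], 0], [2.2, [0, 0, 2.2], 0], [2.2, [0, 0, 1.1], 0], [2.2, [0, 0, 0.5], 0], [2.2, [0, 0, 0.2], 0], [2.2, [0, 0, 0.1], 0], [2.2, [0, 0, 0], 0]])

```text
t: 37.1
tool_pos: [0.4498, 0.1139, 0.0269]
tool_rot: [1.999, 2.422, 0.001]
contact_force: [-0.0, 0.3, -1.1]
opening: 0.0296
grip_force: 39.7
```

Emit:
send_rows(rows=[[3.4, [0, 0, 0], 0], [4.5, [0, 0, 0], 0], [6.5, [0, 0, 0], 0], [8.5, [0, 0, 0], 0], [8.5, [0, 0, 0], 0], [8.5, [0, 0, -1], 0], [8.5, [0, 0, -4], 0], [8.5, [0, 0, -4], 0], [8.5, [0, 0, -5], 0], [8.5, [0, 0, -5], 0]])

```text
t: 38.35
tool_pos: [0.4491, 0.1138, 0.2186]
tool_rot: [1.999, 2.422, 0.001]
contact_force: [0.7, 0.8, -0.9]
opening: 0.0848
grip_force: 0.0
```

Emit:
send_rows(rows=[[8.5, [-5, 0, 0], 0], [8.5, [-5, 0, 0], 0], [8.5, [-5, 0, 0], 0], [8.5, [-5, 0, 0], 0], [8.5, [-5, 0, 0], 0], [8.5, [-5, 0, 0], 0], [8.5, [0, 0, 0], 0]])

```text
t: 39.22
tool_pos: [0.5063, -0.1834, 0.217]
tool_rot: [2.004, 2.418, -0.0]
contact_force: [-0.0, 1.3, 0.4]
opening: 0.0852
grip_force: 0.0
```

```bash
python3 - <<'E'
from station import ctrl
from h import *
ds={n:ctrl.get_image(n) for n in('scene','top')}
cv2.imwrite('pics/s9.png',cv2.resize(ds['scene']['frame'][140:290,120:450,::-1],None,fx=2,fy=2))
a=np.radians(-79)
ly=np.array([np.cos(a),np.sin(a)])
for nm,T,k in (('jar',(.6086,.2384),0),('bottle',(.6086,.2384),-.076),('vial',(.6086,.2384),.076),('lens',(.4419,.1522),-.038),('eye',(.4419,.1522),.038)):
    c=np.array(T)+k*ly
    for n,d in ds.items():
        P=cloud(d);q=P[(np.hypot(P[...,0]-c[0],P[...,1]-c[1])<.036)&(P[...,2]>.02)&(P[...,2]<.1)];zt=np.percentile(q[:,2],96);q=q[q[:,2]>zt-.01]
        print(nm,n,'top z',round(zt,4),'off centre mm',((q.min(0)+q.max(0))[:2]/2*1000-c*1000).round(1))
E
```

```text
jar scene top z 0.0607 off centre mm [-0.6 -2.3]
jar top top z 0.0619 off centre mm [-2.  -3.9]
bottle scene top z 0.0763 off centre mm [ 0.1 -0.9]
bottle top top z 0.0786 off centre mm [-2.4 -1.7]
vial scene top z 0.0679 off centre mm [ 0.9 -0.8]
vial top top z 0.0695 off centre mm [-2. -2.]
lens scene top z 0.0606 off centre mm [ 3.9 -3.1]
lens top top z 0.0627 off centre mm [ 1.6 -4.4]
eye scene top z 0.0704 off centre mm [ 1.5 -2.3]
eye top top z 0.0713 off centre mm [-0.5 -2.5]
```

View pics/s9.png

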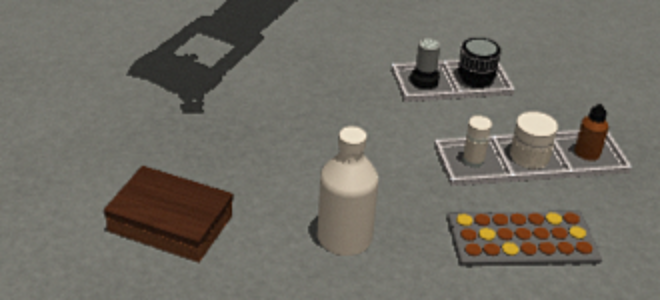

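All five stand upright within 5 mm of their compartment centres: vial (478,140), jar (535,140), bottle (592,135), eyepiece (428,65), lens (480,62). The bystanders have not moved, so I'm handing in.

```bash
python3 -c "
from station import ctrl
print(ctrl.finish_job())"
```

```text
the job is handed in; nothing more can be done
None
```

Both kits are made up and the job is handed in at about 39 s: by the last camera check each thing stood upright within about 5 mm of its compartment centre, and the bottle, slide box and well plate had not visibly moved; the hand-in gave no verdict.

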